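# Set the ratchet lens stand to its fourth click and load the lens

### The job

Lift the lens stand's ratchet column by its red handle to the fourth click, counting the clicks from the bottom, and let it down gently until it rests on that notch (no forcing it down, no dropping it, no fifth click). Once you have let go of the handle, stand the black lens with the red front ring upright in the cup on top of the column, and leave the other things where they are.

Things in the scene. Friction and masses are not known exactly. Their poses are not given: they have to be found in the camera images.
- stand: Ratchet lens stand, fixed to the table: dark base plate 130 x 110 x 12 mm, blue square housing 52 x 52 mm, its top 120 mm above the table. Origin: centre of its underside, on the column's axis. Its -x axis points along the handle, away from the column. A spring pawl is hidden inside the housing at a height that differs from case to case by up to 20 mm.
- column (a joint): Lift of the column, m: 0 = down (as at the start), 0.1 at most. Column, cup, handle: about 0.5 kg (-15 to +25 %). First click after 12 to 35 mm of lift (hidden), then every 12 mm. Over the last 7 mm before a click the pull rises by some 6 to 11 N, then falls off suddenly; the pawl is in within 2 mm of that and the pull stays low for 3 mm. Let down then, it sinks 1 to 5 mm onto the pawl.
- handle (a point): Middle of the column's red handle, a level bar 50 mm long (along the stand's x axis), 16 mm wide and 16 mm high, 87 mm out from the column's axis along the stand's -x axis; 135 mm above the table when the column is down. It moves with the column. Grip it across, from above.
- cup (a point): Centre of the inner floor of the round cup on top of the column: inside diameter 61 mm, outside 69 mm, rim 11 mm above this point. 148 mm above the table when the column is down; it moves with the column.
- rack: The six steel conical barbs down the column, the red one included, 28 mm across, 12 mm apart; inside the housing at the start, rising out of it. Origin: on the column's axis, 120 mm above the table when the column is down. More than 30 N on them (column dropped, or pushed down onto the pawl) is too much; column and lens at rest put about 8 N on one.
- red_tooth: The fourth barb from the top, red plastic, otherwise like the others. It is the one that must rest on the pawl at the end. Its origin is the same point as that of rack.
- lens: The lens to load: black barrel, red front ring at the top, 50 mm diameter (ring 51 mm), 80 mm high, 0.28 kg, loose, standing upright on the table. Origin: centre of its underside, z up.
- silver_lens: Bystander: lens of the same shape and size with a silver barrel and a dark ring. Origin: centre of its underside.
- camera: Bystander: black and silver camera, 130 x 70 x 95 mm high.
- film_box: Bystander: yellow film box 50 x 90 x 45 mm.
- red_carton: Bystander: red carton 80 x 120 x 70 mm.
- can: Bystander: small film can, 32 mm diameter, 50 mm high, standing.
- dust_jar: Bystander: jar 60 mm diameter, 90 mm high, standing.

How it is judged (in metres and radians):
On the way, in this order (a step that is already met when the one before it is completed fails the run):
1. the column, let go, rests on the fourth notch (the red barb) with nothing in the cup (contact force between red_tooth and anything else above 2 N and contact force between column and the fingers below 0.2 N and distance between lens and cup above 0.06 m and velocity of joint column below 0.01 m/s), for 0.2 s.
2. the black lens stands in the cup (horizontal distance between lens and cup below 0.008 m and distance between lens and cup below 0.009 m and angle between lens's own z axis and vertical below 0.08 rad), for 0.2 s.
At the end, for the whole second after the job is handed in: The pawl carries the column on its fourth notch (over 2 N on the red barb), and the black lens stands upright (within 0.08 rad), at rest, on the cup's floor (within 8 mm of its centre), let go (all of step 2 and contact force between red_tooth and anything else above 2 N and linear speed of lens below 0.02 m/s); the robot touches nothing.
It fails at once if the column is forced down onto the pawl (more than 30 N on the barbs) (contact force between rack and anything else above 30 N).
It fails at once if the column is dropped (it falls faster than 0.2 m/s) (velocity of joint column below -0.2 m/s).
It fails at once if a bystander is moved by more than 30 mm (distance of any of silver_lens, camera, film_box, red_carton, can, dust_jar from where it was at the start of the episode above 0.03 m).
It also fails if it takes over 72 s, if anything falls off the work surface, if the arm or the gripper's body presses on something with over 40 N, if the wrist force passes 120 N, or if a joint passes its speed limit or range.

### The arm

A 6-joint arm with a two-finger parallel gripper is mounted at the origin on the work surface. World frame = base frame: x ahead of the robot, y to its left, z up, the work surface at z = 0. Lengths are in mm, angles in rad, forces in N, time in s.
With the tool pointing down it reaches from about 350 to 875 mm from the base axis. Payload 4.2 kg.
Tool frame: the origin (TCP) lies on the mounting face of the last link; the fingertips stand 173 mm ahead of it and the grasp point (between the pads) lies grip_point_offset ahead of it (grip_point_offset is the distance from the TCP to the grasp point, in mm); z points along the fingers, y is the line along which they close (so a half turn about z gives the same grasp; the last joint's range is limited). The gripper opens to 85 mm and grips with 20 to 120 N. Pads are 22 mm wide; open, the fingers measure 114 mm over their backs; the gripper's body (76 mm by 85 mm) begins 54 mm behind the grasp point. The pads swing forward as they close: fully open they stand 13 mm farther back than shut.
Start: joints at [1.512, 0.385, 0.008, 0, -1.194, -0.259], TCP at [195.266, 593.693, 404.712] pointing down, gripper open.
Joint ranges: [-3.14, 3.14], [-1.21, 2.06], [-1.07, 1.41], [-3.16, 2.05], [-2.99, -0.16], [-3.1, 3.1]. Speed limits (rad/s): [2.79, 2.79, 3.14, 3.14, 3.14, 3.14].

### API

Orientations are given as a unit quaternion [x, y, z, w].
In Python, from bench import read_state, get_image, job_done, recognise, place_of, grip_point_offset gives the robot as it stands. The module is installed in compiled form; this text tells all that it offers.
- The arm moves only by the tool carry_out, never from a script. Its arguments are lists of equal length, an entry for each row: "slide": the shift along the tool's x, y, z in m, a list of three; "roll": the turn about the tool's z in degrees; "claw": the finger opening in m, from 0 to 0.0854. A call has 1 to 8 rows; each row is the pose to reach, as a shift and turn from the pose commanded when the call began, along the tool's axes at that moment; what a row does not reach only later rows make up. A row lasts 1/8 s, in which the tool goes at most 62.5 mm and 10.7 degrees, less where a joint would pass 70% of its speed; a pose out of reach is approached as far as the arm can. A call with a gripper value outside its range is refused whole. The fingers move at their own pace and stop on an object; the grip force is fixed at half the most. Time passes only in rows, so rows that repeat a pose let the fingers close. It gives the time, the measured TCP pose, the force, the opening and the grip force at its end, in the units of the state.
- read_state(): the state, without advancing time (a new reading comes with each control period).
- get_image(name): name is "scene" or "top" or "wrist"; returns a dict with "img" (480x640x3 uint8, red, green, blue), "z_map" (480x640 float32, mm along the optical axis (not along the pixel's ray), 0 where there is no reading), "mtx" (3x3 intrinsics, pixels), "world_from_camera" (4x4, takes a point from camera to world coordinates); the wrist camera has in their place "T_tool_cam" (4x4, takes a point from camera to tool coordinates, whose origin is the TCP and whose axes are the flange's). Camera axes: x right, y up, looking along -z (the intrinsics and any distortion apply to the point x, -y, -z); pixel columns grow to the right and rows downward; lengths in mm; the calibration is good to about 2 mm. A picture is of the moment at which its call begins: read the wrist's pose just before it.
- job_done(): hands the job in; it is judged then, once.
Trained networks look in a picture, given as the dict that the camera call returned (one of the last four; its "shot" number tells which), for a name from the list of things; names that differ only in an ending like _2 or _b are one class to them, and where a whole thing is asked for, a point or a joint stands for the part that bears it (a point fixed in the world has none). Each returns a list of dicts, best first, with "conf" (0 to 1); they miss things now and then, are a little off and sometimes report something else, mostly with a low value. They report only what shows in the picture. A call takes as long as a camera call.
- recognise(picture, thing): "at" ([column, row] in pixels, amid what is visible of it).
- place_of(picture, thing): "at" ([column, row] in pixels: a listed point, or the origin of a listed thing).
The state is a dict: "clock": time; "joints": joint angles; "joint_vel": joint speeds; "joint_efforts": joint torques, N m; "position": TCP position; "ee_rot": TCP orientation; "contact_force": force on the tool from outside, world axes, zero at the start; "wrist_torque": the same for the moment, N m; "gripper_width": finger opening in mm; "grasp_force": force on a finger pad.
Only numpy, scipy, OpenCV 4.12 (cv2) and the standard library are available. Lean on these libraries where they do the work, as an engineer would, in place of code of your own. Each camera call takes 0.05 s, during which the arm holds its last target. There are 200 camera calls.

## Working session

There is one attempt and no reset: what is moved stays moved. The work goes in short steps, Python scripts to look and compute and a tool call to move; the robot and the scene stay as the last step left them, time stands still between calls to the robot, and variables do not carry over. Pictures are saved under pics/ and viewed, at most 10 in all, crops included, and the job is handed in when it is done.

Besides the shell and the picture viewer there is one more tool, called after "Emit:" as name(argument=value, ...), one argument or row to a line, values as JSON. carry_out: Moves the arm, as the interface text tells. Its arguments: {"type":"object","properties":{"slide":{"type":"array"},"roll":{"type":"array"},"claw":{"type":"array"}},"required":["slide","roll","claw"]}

```bash
mkdir -p pics
cat > h.py <<'E'
import numpy as np, cv2
from bench import *
from scipy.spatial.transform import Rotation as R
def save(p,n): cv2.imwrite('pics/'+n+'.png',cv2.cvtColor(p['img'],cv2.COLOR_RGB2BGR))
def T(p,st=None):
    if 'world_from_camera' in p: return np.array(p['world_from_camera'])
    M=np.eye(4);M[:3,:3]=R.from_quat(st['ee_rot']).as_matrix();M[:3,3]=st['position'];return M@np.array(p['T_tool_cam'])
def ray(p,uv,st=None):
    K=np.array(p['mtx']);d=np.linalg.solve(K,[uv[0],uv[1],1]);d=np.array([d[0],-d[1],-d[2]])
    M=T(p,st);return M[:3,3],M[:3,:3]@d
def atz(p,uv,z,st=None):
    o,d=ray(p,uv,st);return o+d*(z-o[2])/d[2]
def depth(p,uv,st=None):
    o,d=ray(p,uv,st);u,v=int(round(uv[0])),int(round(uv[1]));return o+d*p['z_map'][v,u]
def totool(st,w): return R.from_quat(st['ee_rot']).inv().apply(np.array(w)-st['position'])
E
python3 - <<'E'
from h import *
np.set_printoptions(precision=1,suppress=True)
s=read_state();print(s,grip_point_offset)
for c in ('top','scene'):
    p=get_image(c);save(p,c+'0');print(c,[k for k in p if k not in('img','z_map')])
    for n,z in (('stand',0),('handle',135),('cup',148),('lens',0),('silver_lens',0)):
        for r in place_of(p,n)[:2]: print(n,r['conf'],r['at'],atz(p,r['at'],z))
    for r in recognise(p,'lens')[:2]: print('rec lens',r,depth(p,r['at']))
E
```

```text
{'clock': 0.0, 'joints': array([ 1.5,  0.4,  0. , -0. , -1.2, -0.3]), 'joint_vel': array([ 0.,  0., -0., -0.,  0.,  0.]), 'joint_efforts': array([  0. , -39.2,  18.8,   4.2,  -0. ,   0. ]), 'position': array([195.2, 593.5, 403.6]), 'ee_rot': array([ 1. , -0.2, -0. ,  0. ]), 'contact_force': array([0.4, 0.5, 0.3]), 'wrist_torque': array([ 0. , -0.1, -0. ]), 'grasp_force': 0.0, 'gripper_width': 85.25114355465355} 154.70000000000002
top ['mtx', 'world_from_camera', 'shot']
stand 0.62 [275.5, 248.3] [541.1 157.6   0. ]
handle 0.76 [276.9, 270.9] [458.2 138.1 135. ]
cup 0.85 [270.5, 240.2] [541.2 155.7 148. ]
lens 0.51 [367.8, 260.7] [ 502.9 -122.2    0. ]
lens 0.39 [242.8, 311.9] [350.1 251.6   0. ]
silver_lens 0.68 [415.1, 258.9] [ 508.2 -265.3    0. ]
rec lens {'at': [366.5, 260.7], 'conf': 0.52} [ 492.2 -111.4   85.2]
scene ['mtx', 'world_from_camera', 'shot']
stand 0.61 [373.3, 299.2] [526.  163.4   0. ]
stand 0.41 [248.8, 296.8] [682.5 -61.5   0. ]
handle 0.61 [384.4, 236.7] [459. 132. 135.]
handle 0.32 [374.5, 299.2] [591.5 190.6 135. ]
cup 0.93 [380.7, 267.0] [532.7 166.4 148. ]
lens 0.78 [281.9, 232.2] [ 502.7 -112.5    0. ]
silver_lens 0.9 [233.2, 207.4] [ 514.9 -261.     0. ]
rec lens {'at': [282.3, 222.6], 'conf': 0.86} [519.1 -91.8  72.7]
```

View pics/top0.png

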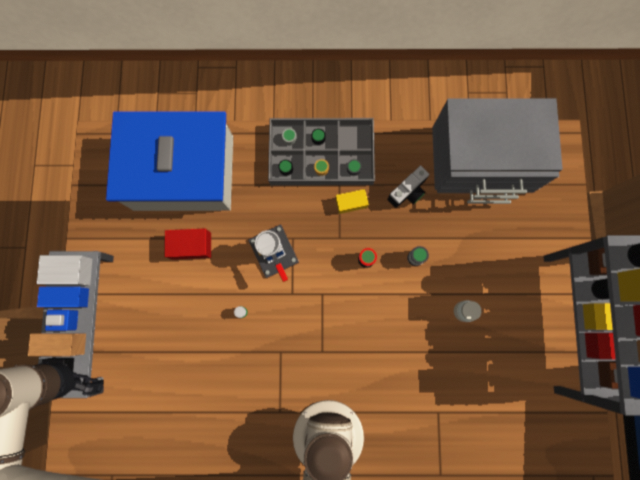

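View pics/scene0.png

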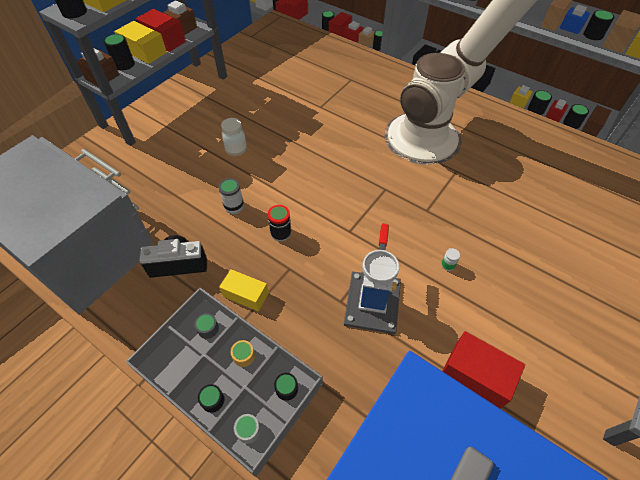

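The black lens with the red ring is at (368,258) in top. The stand's cup is at (267,242) and its red handle at about (281,271). Next I measure the handle by colour and compute the first approach.

Run:
```python
from h import *
np.set_printoptions(precision=2,suppress=True)
s=read_state();p=get_image('top');im=p['img'].astype(int)
m=((im[...,0]>150)&(im[...,1]<70)&(im[...,2]<70));m[:,:255]=0;m[:, 310:]=0;m[:250]=0;m[300:]=0
v,u=np.nonzero(m);P=np.array([atz(p,(a,b),143) for a,b in zip(u,v)])
c=(P.max(0)+P.min(0))/2;w=np.linalg.svd(P-P.mean(0))[2][0];print(len(u),P.mean(0),c,np.degrees(np.arctan2(w[1],w[0])))
M=R.from_quat(s['ee_rot']).as_matrix();print(M);q=get_image('wrist');print(q['T_tool_cam'],q['mtx'])
print(s['position'],totool(s,[430,120,404]))
```

```text
102 [454.35 125.26 143.  ] [455.76 124.8  143.  ] -155.75708619765606
[[ 0.95 -0.31 -0.  ]
 [-0.31 -0.95  0.  ]
 [-0.   -0.   -1.  ]]
[[ 0.    0.96  0.27 67.99]
 [ 1.   -0.   -0.   -0.09]
 [-0.    0.27 -0.96 31.82]
 [ 0.    0.    0.    1.  ]] [[428.39   0.   322.03]
 [  0.   428.39 229.31]
 [  0.     0.     1.  ]]
[195.25 593.68 404.73] [371.02 376.6    0.7 ]
```

Emit:
carry_out(
  slide=[
    [0.045,0.041,0],
    [0.09,0.083,0],
    [0.135,0.124,0],
    [0.18,0.165,0],
    [0.225,0.206,0],
    [0.27,0.248,0],
    [0.31,0.285,0],
    [0.35,0.321,0],
  ],
  roll=[-5,-10,-15,-20,-25,-30,-35,-40],
  claw=[0.0854,0.0854,0.0854,0.0854,0.0854,0.0854,0.0854,0.0854],
)

```text
clock: 1.8
position: [427.9, 177.6, 405.2]
ee_rot: [0.982, 0.191, 0.001, -0.0]
contact_force: [0.4, 1.3, 1.0]
gripper_width: 85.5
grasp_force: 0.0
```

```bash
cat > look.py <<'E'
from h import *
np.set_printoptions(precision=2,suppress=True)
def look(n,zh=135,zc=148):
    s=read_state();q=get_image('wrist');save(q,n)
    for n,z in (('handle',zh),('cup',zc)):
        for r in place_of(q,n)[:2]: 
            w=atz(q,r['at'],z,s);print(n,r,w,totool(s,w))
    im=q['img'].astype(int);m=((im[...,0]>120)&(im[...,1]<70)&(im[...,2]<70)).astype(np.uint8)
    k,l,st,ce=cv2.connectedComponentsWithStats(m);i=1+np.argmax(st[1:,4]);v,u=np.nonzero(l==i)
    P=np.array([atz(q,(a,b),zh+8,s) for a,b in zip(u,v)]);r=cv2.minAreaRect(P[:,:2].astype(np.float32));print('rect',len(u),st[i],r)
    print(totool(s,[*r[0],zh]),'yaw x',np.degrees(np.arctan2(*R.from_quat(s['ee_rot']).as_matrix()[1::-1,0])),s['position'],s['clock'],s['contact_force'])
if __name__=='__main__':
    import sys;look(sys.argv[1])
E
python3 look.py w1
```

```text
handle {'at': [421.9, 222.7], 'conf': 0.78} [454.74 126.63 135.  ] [  5.47  57.39 270.19]
cup {'at': [426.1, 59.0], 'conf': 0.78} [532.67 164.94 148.  ] [ 92.08  51.01 257.3 ]
rect 1992 [ 413  182   25   85 1992] ((455.1572265625, 126.95793151855469), (48.2867431640625, 13.429483413696289), 26.15806770324707)
[  5.98  57.24 270.19] yaw x 21.969228101434677 [427.93 177.61 405.2 ] 1.8 [0.37 1.29 0.98]
```

Emit:
carry_out(
  slide=[
    [0.003,0.028,0],
    [0.006,0.057,0.02],
    [0.006,0.057,0.05],
    [0.006,0.057,0.05],
  ],
  roll=[-2,-4.2,-4.2,-4.2],
  claw=[0.0854,0.0854,0.0854,0.0854],
)

```text
clock: 2.45
position: [453.5, 128.9, 353.0]
ee_rot: [0.974, 0.225, -0.002, 0.001]
contact_force: [-0.1, -0.4, 0.2]
gripper_width: 85.6
grasp_force: 0.0
```

```bash
python3 look.py w2
```

```text
handle {'at': [328.5, 259.0], 'conf': 0.76} [455.5  126.56 135.  ] [  1.84   2.94 218.02]
cup {'at': [327.8, 57.8], 'conf': 0.91} [531.56 164.68 148.  ] [ 86.85   2.03 204.6 ]
rect 2698 [ 314  212   33  103 2698] ((455.84600830078125, 126.26714324951172), (48.021793365478516, 13.878270149230957), 25.78778839111328)
[  2.03   3.35 218.02] yaw x 26.00492868382586 [453.49 128.95 353.03] 2.45 [-0.12 -0.41  0.22]
```

View pics/w2.png

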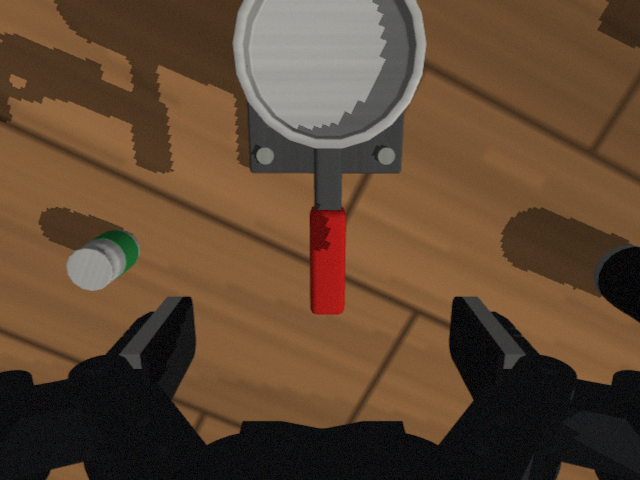

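Emit:
carry_out(
  slide=[
    [0.002,0.0025,0.03],
    [0.002,0.0025,0.05],
    [0.002,0.0025,0.063],
    [0.002,0.0025,0.063],
    [0.002,0.0025,0.063],
    [0.002,0.0025,0.063],
    [0.002,0.0025,0.063],
    [0.002,0.0025,0.063],
  ],
  roll=[0,0,0,0,0,0,0,0],
  claw=[0.0854,0.0854,0.0854,0.0854,0.03,0.01,0.005,0.005],
)

```text
clock: 3.6
position: [456.9, 127.6, 292.2]
ee_rot: [0.974, 0.225, 0.0, -0.001]
contact_force: [-4.6, 2.6, 6.2]
gripper_width: 14.8
grasp_force: 60.3
```

Emit:
carry_out(
  slide=[
    [0,0,0],
    [0,0,0],
    [0,0,0],
  ],
  roll=[0,0,0],
  claw=[0.005,0.005,0.005],
)

```text
clock: 3.98
position: [456.9, 127.7, 292.2]
ee_rot: [0.974, 0.225, 0.0, -0.0]
contact_force: [-3.4, 4.2, 4.8]
gripper_width: 14.8
grasp_force: 60.3
```

```bash
python3 -c "
from h import *
s=read_state();print(s['position'],s['contact_force'],s['wrist_torque'],s['gripper_width'],s['grasp_force'])"
```

```text
[456.92944989 127.66631688 292.182564  ] [-3.36424961  4.1625889   4.84229611] [ 1.02527069  1.12092699 -0.06258275] 14.809980209452856 60.265318751335144
```

Emit:
carry_out(
  slide=[
    [0,0,-0.002],
    [0,0,-0.004],
    [0,0,-0.004],
  ],
  roll=[0,0,0],
  claw=[0.005,0.005,0.005],
)

```text
clock: 4.35
position: [457.0, 127.7, 295.3]
ee_rot: [0.974, 0.225, -0.0, -0.0]
contact_force: [-0.9, 4.8, -3.2]
gripper_width: 15.0
grasp_force: 59.0
```

Emit:
carry_out(
  slide=[
    [0,0,-0.002],
    [0,0,-0.002],
  ],
  roll=[0,0],
  claw=[0.005,0.005],
)

```text
clock: 4.6
position: [457.0, 127.7, 297.2]
ee_rot: [0.974, 0.225, -0.0, -0.0]
contact_force: [-1.5, 4.5, -2.5]
gripper_width: 14.9
grasp_force: 59.0
```

Emit:
carry_out(
  slide=[
    [0,0,-0.002],
    [0,0,-0.002],
  ],
  roll=[0,0],
  claw=[0.005,0.005],
)

```text
clock: 4.85
position: [457.0, 127.7, 299.2]
ee_rot: [0.974, 0.225, -0.0, -0.0]
contact_force: [-1.0, 5.2, -4.7]
gripper_width: 15.0
grasp_force: 59.0
```

Emit:
carry_out(
  slide=[
    [0,0,-0.002],
    [0,0,-0.002],
  ],
  roll=[0,0],
  claw=[0.005,0.005],
)

```text
clock: 5.1
position: [457.0, 127.7, 301.2]
ee_rot: [0.974, 0.225, -0.0, -0.0]
contact_force: [-0.5, 4.1, -3.3]
gripper_width: 15.0
grasp_force: 59.0
```

Emit:
carry_out(
  slide=[
    [0,0,-0.002],
    [0,0,-0.002],
  ],
  roll=[0,0],
  claw=[0.005,0.005],
)

```text
clock: 5.35
position: [457.0, 127.6, 303.2]
ee_rot: [0.974, 0.225, -0.0, -0.0]
contact_force: [-0.7, 4.6, -3.9]
gripper_width: 14.9
grasp_force: 59.0
```

Emit:
carry_out(
  slide=[
    [0,0,-0.002],
    [0,0,-0.002],
  ],
  roll=[0,0],
  claw=[0.005,0.005],
)

```text
clock: 5.6
position: [457.0, 127.7, 305.2]
ee_rot: [0.974, 0.225, -0.0, -0.0]
contact_force: [-0.7, 5.0, -3.8]
gripper_width: 14.9
grasp_force: 59.0
```

Emit:
carry_out(
  slide=[
    [0,0,-0.002],
    [0,0,-0.002],
  ],
  roll=[0,0],
  claw=[0.005,0.005],
)

```text
clock: 5.85
position: [457.0, 127.7, 307.1]
ee_rot: [0.974, 0.225, -0.0, -0.0]
contact_force: [-0.9, 4.5, -5.1]
gripper_width: 14.9
grasp_force: 58.9
```

Emit:
carry_out(
  slide=[
    [0,0,-0.002],
    [0,0,-0.002],
  ],
  roll=[0,0],
  claw=[0.005,0.005],
)

```text
clock: 6.1
position: [457.0, 127.6, 308.3]
ee_rot: [0.974, 0.225, -0.0, -0.001]
contact_force: [1.6, 5.7, -9.5]
gripper_width: 15.0
grasp_force: 59.5
```

Emit:
carry_out(
  slide=[
    [0,0,-0.001],
    [0,0,-0.001],
  ],
  roll=[0,0],
  claw=[0.005,0.005],
)

```text
clock: 6.35
position: [457.1, 127.7, 308.7]
ee_rot: [0.974, 0.224, -0.0, -0.001]
contact_force: [2.3, 5.2, -12.6]
gripper_width: 14.8
grasp_force: 58.9
```

Emit:
carry_out(
  slide=[
    [0,0,-0.001],
    [0,0,-0.001],
  ],
  roll=[0,0],
  claw=[0.005,0.005],
)

```text
clock: 6.6
position: [457.1, 127.7, 309.6]
ee_rot: [0.974, 0.224, -0.0, -0.001]
contact_force: [3.4, 5.2, -15.1]
gripper_width: 14.9
grasp_force: 58.9
```

Emit:
carry_out(
  slide=[
    [0,0,-0.001],
    [0,0,-0.001],
  ],
  roll=[0,0],
  claw=[0.005,0.005],
)

```text
clock: 6.85
position: [457.1, 127.7, 310.5]
ee_rot: [0.974, 0.224, -0.0, -0.001]
contact_force: [4.0, 5.4, -14.4]
gripper_width: 14.8
grasp_force: 58.9
```

Emit:
carry_out(
  slide=[
    [0,0,-0.001],
    [0,0,-0.001],
  ],
  roll=[0,0],
  claw=[0.005,0.005],
)

```text
clock: 7.1
position: [457.1, 127.7, 311.5]
ee_rot: [0.974, 0.224, -0.0, -0.001]
contact_force: [3.5, 5.0, -13.7]
gripper_width: 14.6
grasp_force: 59.0
```

Emit:
carry_out(
  slide=[
    [0,0,-0.001],
    [0,0,-0.001],
  ],
  roll=[0,0],
  claw=[0.005,0.005],
)

```text
clock: 7.35
position: [457.1, 127.7, 312.5]
ee_rot: [0.974, 0.224, -0.0, -0.001]
contact_force: [3.0, 5.2, -14.8]
gripper_width: 14.9
grasp_force: 59.1
```

Emit:
carry_out(
  slide=[
    [0,0,-0.001],
    [0,0,-0.001],
  ],
  roll=[0,0],
  claw=[0.005,0.005],
)

```text
clock: 7.6
position: [457.1, 127.7, 313.4]
ee_rot: [0.974, 0.224, -0.0, -0.001]
contact_force: [3.5, 5.1, -15.1]
gripper_width: 14.7
grasp_force: 59.0
```

Emit:
carry_out(
  slide=[
    [0,0,-0.001],
    [0,0,-0.001],
  ],
  roll=[0,0],
  claw=[0.005,0.005],
)

```text
clock: 7.85
position: [457.1, 127.7, 315.5]
ee_rot: [0.974, 0.225, -0.0, -0.0]
contact_force: [0.1, 4.6, -5.8]
gripper_width: 15.2
grasp_force: 60.3
```

Emit:
carry_out(
  slide=[
    [0,0,-0.001],
    [0,0,-0.001],
  ],
  roll=[0,0],
  claw=[0.005,0.005],
)

```text
clock: 8.1
position: [457.0, 127.7, 317.0]
ee_rot: [0.974, 0.225, -0.0, -0.0]
contact_force: [0.0, 5.3, -4.4]
gripper_width: 14.7
grasp_force: 60.3
```

Emit:
carry_out(
  slide=[
    [0,0,-0.001],
    [0,0,-0.001],
  ],
  roll=[0,0],
  claw=[0.005,0.005],
)

```text
clock: 8.35
position: [457.0, 127.7, 318.0]
ee_rot: [0.974, 0.225, -0.0, -0.0]
contact_force: [-0.2, 5.7, -5.3]
gripper_width: 15.0
grasp_force: 60.3
```

Emit:
carry_out(
  slide=[
    [0,0,-0.001],
    [0,0,-0.001],
  ],
  roll=[0,0],
  claw=[0.005,0.005],
)

```text
clock: 8.6
position: [457.0, 127.7, 319.0]
ee_rot: [0.974, 0.225, -0.0, -0.0]
contact_force: [0.2, 6.0, -3.8]
gripper_width: 14.7
grasp_force: 60.3
```

First click at z≈314.2, so I expect the next ones near 326, 338 and 350.

Emit:
carry_out(
  slide=[
    [0,0,-0.002],
    [0,0,-0.004],
    [0,0,-0.005],
    [0,0,-0.005],
  ],
  roll=[0,0,0,0],
  claw=[0.005,0.005,0.005,0.005],
)

```text
clock: 9.1
position: [457.1, 127.7, 322.4]
ee_rot: [0.974, 0.224, -0.0, -0.001]
contact_force: [3.8, 4.9, -14.2]
gripper_width: 14.6
grasp_force: 59.0
```

Emit:
carry_out(
  slide=[
    [0,0,-0.001],
    [0,0,-0.001],
  ],
  roll=[0,0],
  claw=[0.005,0.005],
)

```text
clock: 9.35
position: [457.1, 127.7, 323.4]
ee_rot: [0.974, 0.224, -0.0, -0.001]
contact_force: [3.8, 5.4, -14.0]
gripper_width: 15.0
grasp_force: 59.1
```

Emit:
carry_out(
  slide=[
    [0,0,-0.001],
    [0,0,-0.001],
  ],
  roll=[0,0],
  claw=[0.005,0.005],
)

```text
clock: 9.6
position: [457.1, 127.7, 324.2]
ee_rot: [0.974, 0.224, -0.001, -0.001]
contact_force: [4.3, 5.0, -15.8]
gripper_width: 14.9
grasp_force: 58.8
```

Emit:
carry_out(
  slide=[
    [0,0,-0.001],
    [0,0,-0.001],
  ],
  roll=[0,0],
  claw=[0.005,0.005],
)

```text
clock: 9.85
position: [457.1, 127.7, 325.3]
ee_rot: [0.974, 0.224, -0.001, -0.001]
contact_force: [3.2, 5.7, -13.7]
gripper_width: 14.7
grasp_force: 59.1
```

Emit:
carry_out(
  slide=[
    [0,0,-0.001],
    [0,0,-0.001],
  ],
  roll=[0,0],
  claw=[0.005,0.005],
)

```text
clock: 10.1
position: [457.1, 127.7, 327.3]
ee_rot: [0.974, 0.225, -0.0, -0.0]
contact_force: [-0.4, 4.2, -5.3]
gripper_width: 15.2
grasp_force: 60.4
```

Emit:
carry_out(
  slide=[
    [0,0,-0.001],
    [0,0,-0.001],
  ],
  roll=[0,0],
  claw=[0.005,0.005],
)

```text
clock: 10.35
position: [457.0, 127.7, 328.9]
ee_rot: [0.974, 0.225, -0.0, -0.0]
contact_force: [-0.2, 4.9, -4.6]
gripper_width: 14.5
grasp_force: 60.4
```

Emit:
carry_out(
  slide=[
    [0,0,-0.002],
    [0,0,-0.002],
  ],
  roll=[0,0],
  claw=[0.005,0.005],
)

```text
clock: 10.6
position: [457.0, 127.7, 331.1]
ee_rot: [0.974, 0.225, -0.0, -0.0]
contact_force: [-0.4, 4.4, -5.4]
gripper_width: 14.7
grasp_force: 60.4
```

Emit:
carry_out(
  slide=[
    [0,0,-0.002],
    [0,0,-0.004],
    [0,0,-0.004],
  ],
  roll=[0,0,0],
  claw=[0.005,0.005,0.005],
)

```text
clock: 10.98
position: [457.1, 127.6, 333.6]
ee_rot: [0.974, 0.224, -0.0, -0.001]
contact_force: [3.0, 4.9, -13.3]
gripper_width: 14.8
grasp_force: 59.3
```

Emit:
carry_out(
  slide=[
    [0,0,-0.001],
    [0,0,-0.003],
    [0,0,-0.003],
  ],
  roll=[0,0,0],
  claw=[0.005,0.005,0.005],
)

```text
clock: 11.35
position: [457.1, 127.7, 336.4]
ee_rot: [0.974, 0.224, -0.001, -0.001]
contact_force: [3.5, 5.4, -13.2]
gripper_width: 15.0
grasp_force: 59.3
```

Emit:
carry_out(
  slide=[
    [0,0,-0.001],
    [0,0,-0.001],
  ],
  roll=[0,0],
  claw=[0.005,0.005],
)

```text
clock: 11.6
position: [457.1, 127.6, 337.2]
ee_rot: [0.974, 0.224, -0.001, -0.001]
contact_force: [4.4, 4.8, -14.2]
gripper_width: 14.9
grasp_force: 59.1
```

Emit:
carry_out(
  slide=[
    [0,0,-0.001],
    [0,0,-0.001],
  ],
  roll=[0,0],
  claw=[0.005,0.005],
)

```text
clock: 11.85
position: [457.1, 127.7, 339.1]
ee_rot: [0.974, 0.225, -0.001, -0.0]
contact_force: [0.5, 4.2, -6.0]
gripper_width: 14.7
grasp_force: 60.5
```

Emit:
carry_out(
  slide=[
    [0,0,-0.001],
    [0,0,-0.001],
  ],
  roll=[0,0],
  claw=[0.005,0.005],
)

```text
clock: 12.1
position: [457.0, 127.7, 340.9]
ee_rot: [0.974, 0.225, -0.0, -0.0]
contact_force: [-0.3, 5.2, -5.6]
gripper_width: 15.2
grasp_force: 60.5
```

Emit:
carry_out(
  slide=[
    [0,0,-0.001],
    [0,0,-0.001],
  ],
  roll=[0,0],
  claw=[0.005,0.005],
)

```text
clock: 12.35
position: [457.0, 127.7, 342.0]
ee_rot: [0.974, 0.225, -0.0, -0.001]
contact_force: [-0.4, 4.9, -4.4]
gripper_width: 15.0
grasp_force: 60.5
```

Emit:
carry_out(
  slide=[
    [0,0,-0.002],
    [0,0,-0.004],
    [0,0,-0.004],
  ],
  roll=[0,0,0],
  claw=[0.005,0.005,0.005],
)

```text
clock: 12.72
position: [457.1, 127.7, 344.9]
ee_rot: [0.974, 0.225, -0.0, -0.001]
contact_force: [2.7, 4.9, -11.8]
gripper_width: 14.8
grasp_force: 59.6
```

Emit:
carry_out(
  slide=[
    [0,0,-0.001],
    [0,0,-0.003],
    [0,0,-0.003],
  ],
  roll=[0,0,0],
  claw=[0.005,0.005,0.005],
)

```text
clock: 13.1
position: [457.1, 127.7, 347.5]
ee_rot: [0.974, 0.224, -0.001, -0.001]
contact_force: [4.7, 4.2, -13.3]
gripper_width: 14.7
grasp_force: 59.4
```

Emit:
carry_out(
  slide=[
    [0,0,-0.001],
    [0,0,-0.001],
  ],
  roll=[0,0],
  claw=[0.005,0.005],
)

```text
clock: 13.35
position: [457.2, 127.7, 348.2]
ee_rot: [0.974, 0.224, -0.001, -0.001]
contact_force: [4.0, 6.2, -14.3]
gripper_width: 15.0
grasp_force: 59.1
```

Emit:
carry_out(
  slide=[
    [0,0,-0.001],
    [0,0,-0.001],
  ],
  roll=[0,0],
  claw=[0.005,0.005],
)

```text
clock: 13.6
position: [457.2, 127.7, 349.2]
ee_rot: [0.974, 0.224, -0.001, -0.001]
contact_force: [3.4, 5.4, -12.6]
gripper_width: 14.7
grasp_force: 59.3
```

Emit:
carry_out(
  slide=[
    [0,0,-0.001],
    [0,0,-0.001],
    [0,0,-0.001],
  ],
  roll=[0,0,0],
  claw=[0.005,0.005,0.005],
)

```text
clock: 13.98
position: [457.1, 127.7, 351.7]
ee_rot: [0.974, 0.225, -0.0, -0.0]
contact_force: [0.2, 5.2, -4.9]
gripper_width: 14.8
grasp_force: 60.5
```

Emit:
carry_out(
  slide=[
    [0,0,-0.001],
    [0,0,-0.001],
  ],
  roll=[0,0],
  claw=[0.005,0.005],
)

```text
clock: 14.22
position: [457.0, 127.6, 353.0]
ee_rot: [0.974, 0.225, -0.0, -0.001]
contact_force: [0.2, 4.4, -5.8]
gripper_width: 14.9
grasp_force: 60.5
```

Emit:
carry_out(
  slide=[
    [0,0,0.0005],
    [0,0,0.001],
    [0,0,0.001],
  ],
  roll=[0,0,0],
  claw=[0.005,0.005,0.005],
)

```text
clock: 14.6
position: [457.0, 127.6, 352.1]
ee_rot: [0.974, 0.225, -0.0, -0.001]
contact_force: [-0.4, 5.2, -4.3]
gripper_width: 15.2
grasp_force: 60.7
```

Emit:
carry_out(
  slide=[
    [0,0,0.0005],
    [0,0,0.0005],
  ],
  roll=[0,0],
  claw=[0.005,0.005],
)

```text
clock: 14.85
position: [457.0, 127.7, 351.6]
ee_rot: [0.974, 0.225, -0.0, -0.001]
contact_force: [0.0, 4.0, -3.9]
gripper_width: 14.6
grasp_force: 60.7
```

Emit:
carry_out(
  slide=[
    [0,0,0.0005],
    [0,0,0.0005],
  ],
  roll=[0,0],
  claw=[0.005,0.005],
)

```text
clock: 15.1
position: [457.0, 127.6, 351.1]
ee_rot: [0.974, 0.225, -0.0, -0.001]
contact_force: [-0.1, 4.4, -5.3]
gripper_width: 15.1
grasp_force: 60.7
```

Emit:
carry_out(
  slide=[
    [0,0,0.0005],
    [0,0,0.0005],
  ],
  roll=[0,0],
  claw=[0.005,0.005],
)

```text
clock: 15.35
position: [457.0, 127.7, 350.9]
ee_rot: [0.974, 0.225, -0.0, -0.0]
contact_force: [-0.7, 4.7, -3.2]
gripper_width: 15.0
grasp_force: 61.0
```

Emit:
carry_out(
  slide=[
    [0,0,0.0005],
    [0,0,0.0005],
  ],
  roll=[0,0],
  claw=[0.005,0.005],
)

```text
clock: 15.6
position: [457.0, 127.7, 350.8]
ee_rot: [0.974, 0.225, 0.0, -0.0]
contact_force: [-2.6, 5.3, -0.6]
gripper_width: 14.8
grasp_force: 61.3
```

Emit:
carry_out(
  slide=[
    [0,0,0.0005],
    [0,0,0.0005],
  ],
  roll=[0,0],
  claw=[0.005,0.005],
)

```text
clock: 15.85
position: [456.9, 127.7, 350.8]
ee_rot: [0.974, 0.225, 0.0, -0.0]
contact_force: [-3.3, 4.6, 2.6]
gripper_width: 15.1
grasp_force: 61.6
```

The column rests on the pawl: position is stuck at 350.8 and the force reverses. Releasing.

Emit:
carry_out(
  slide=[
    [0,0,-0.0005],
    [0,0,-0.0005],
    [0,0,-0.0005],
    [0,0,-0.0005],
    [0,0,-0.0005],
    [0,0,-0.02],
    [0,0,-0.06],
    [0,0,-0.1],
  ],
  roll=[0,0,0,0,0,0,0,0],
  claw=[0.0854,0.0854,0.0854,0.0854,0.0854,0.0854,0.0854,0.0854],
)

```text
clock: 16.85
position: [457.0, 127.3, 451.2]
ee_rot: [0.974, 0.225, -0.0, 0.0]
contact_force: [-0.1, 0.8, 1.0]
gripper_width: 85.3
grasp_force: 0.0
```

Run:
```python
from look import *
look('w3',194,207)
s=read_state()
p=get_image('scene')
for n,z in (('handle',194),('cup',207),('lens',0)):
    for r in place_of(p,n)[:1]: print(n,r,atz(p,r['at'],z))
print(s['position'],totool(s,[503,-117,450]))
```

```text
cup {'at': [320.4, 72.6], 'conf': 0.77} [532.55 165.05 207.  ] [ 84.69  -0.92 244.11]
rect 2212 [ 309  201   28   86 2212] ((455.8923645019531, 126.2953872680664), (47.440895080566406, 14.125329971313477), 26.35500717163086)
[ -1.19   0.31 257.19] yaw x 25.994484235108736 [456.98 127.26 451.18] 16.85 [-0.08  0.8   0.97]
handle {'at': [387.9, 217.3], 'conf': 0.62} [455.52 129.35 194.  ]
cup {'at': [385.4, 251.2], 'conf': 0.92} [534.05 169.13 207.  ]
lens {'at': [283.2, 233.0], 'conf': 0.66} [ 502.68 -108.48    0.  ]
[457.23 127.4  452.46] [-66.   239.73   1.98]
```

View pics/w3.png

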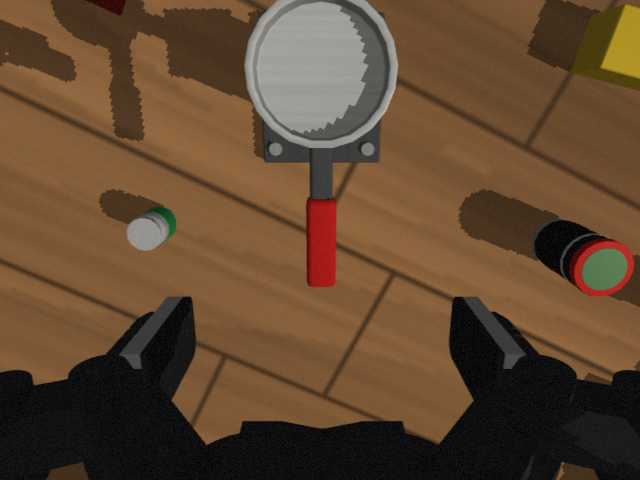

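Emit:
carry_out(
  slide=[
    [-0.015,0.055,0],
    [-0.03,0.11,0],
    [-0.045,0.165,0.02],
    [-0.058,0.21,0.06],
    [-0.066,0.237,0.1],
    [-0.066,0.237,0.12],
    [-0.066,0.237,0.12],
  ],
  roll=[0,0,0,0,0,0,0],
  claw=[0.0854,0.0854,0.0854,0.0854,0.0854,0.0854,0.0854],
)

```text
clock: 18.08
position: [501.0, -115.1, 327.6]
ee_rot: [0.974, 0.224, -0.003, -0.001]
contact_force: [-0.0, -0.2, 0.6]
gripper_width: 85.4
grasp_force: 0.0
```

Run:
```python
from h import *
np.set_printoptions(precision=2,suppress=True)
s=read_state();q=get_image('wrist');save(q,'w4')
for r in place_of(q,'lens')[:2]: print(r,totool(s,atz(q,r['at'],0,s)))
im=q['img'].astype(int);m=((im[...,0]>120)&(im[...,1]<70)&(im[...,2]<70)).astype(np.uint8)
k,l,st,ce=cv2.connectedComponentsWithStats(m);i=1+np.argmax(st[1:,4]);v,u=np.nonzero(l==i)
P=np.array([atz(q,(a,b),80,s) for a,b in zip(u,v)],np.float32)
c=cv2.minEnclosingCircle(P[:,:2]);print(st[i],c,totool(s,[*c[0],50]),s['position'],R.from_quat(s['ee_rot']).as_euler('xyz',True))
```

```text
{'at': [330.0, 199.5], 'conf': 0.71} [  7.2    5.52 327.56]Traceback (most recent call last):
  File "<stdin>", line 8, in <module>
cv2.error: OpenCV(4.12.0) /io/opencv/modules/imgproc/src/shapedescr.cpp:201: error: (-215:Assertion failed) count >= 0 && (depth == CV_32F || depth == CV_32S) in function 'minEnclosingCircle'
```

View pics/w4.png

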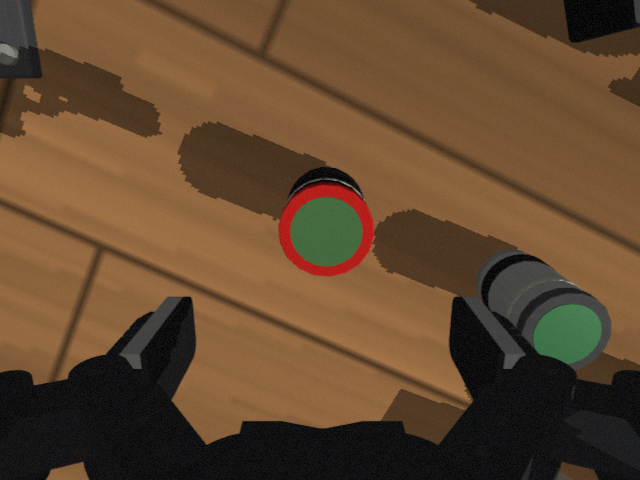

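Lens ring centred at about (326,228), silver lens at about (565,335), well clear of the right finger.

Run:
```python
from h import *
np.set_printoptions(precision=2,suppress=True)
s=read_state();q=get_image('wrist')
im=q['img'].astype(int);m=((im[...,0]>120)&(im[...,1]<70)&(im[...,2]<70)).astype(np.uint8)
k,l,st,ce=cv2.connectedComponentsWithStats(m);i=1+np.argmax(st[1:,4]);v,u=np.nonzero(l==i)
P=np.array([atz(q,(a,b),80,s)[:2] for a,b in zip(u,v)]).astype(np.float32).reshape(-1,1,2)
c=cv2.minEnclosingCircle(P);print(st[i],c,totool(s,[*c[0],50]),s['position'],R.from_quat(s['ee_rot']).as_euler('xyz',True))
```

```text
[ 278  189   95   90 2816] ((506.2467956542969, -114.20494842529297), 25.21012306213379) [  4.11   1.57 280.37] [ 501.91 -114.46  330.37] [179.98   0.02  26.03]
```

Emit:
carry_out(
  slide=[
    [0.004,0.0015,0.04],
    [0.004,0.0015,0.08],
    [0.004,0.0015,0.11],
    [0.004,0.0015,0.125],
    [0.004,0.0015,0.125],
    [0.004,0.0015,0.125],
    [0.004,0.0015,0.125],
    [0.004,0.0015,0.125],
  ],
  roll=[0,0,0,0,0,0,0,0],
  claw=[0.0854,0.0854,0.0854,0.0854,0.0854,0.04,0.04,0.04],
)

```text
clock: 19.23
position: [506.4, -114.1, 206.7]
ee_rot: [0.974, 0.225, 0.001, 0.0]
contact_force: [-0.4, 1.9, 6.0]
gripper_width: 48.9
grasp_force: 61.9
```

Emit:
carry_out(
  slide=[
    [0,0,0],
    [0,0,0],
  ],
  roll=[0,0],
  claw=[0.04,0.04],
)

```text
clock: 19.48
position: [506.3, -114.1, 206.7]
ee_rot: [0.974, 0.225, 0.001, 0.0]
contact_force: [-0.3, 1.8, 5.8]
gripper_width: 48.8
grasp_force: 61.9
```

Emit:
carry_out(
  slide=[
    [0,0,-0.03],
    [0,0,-0.08],
    [0,0,-0.14],
    [0,0,-0.2],
    [0,0,-0.24],
    [0,0,-0.26],
    [0,0,-0.26],
  ],
  roll=[0,0,0,0,0,0,0],
  claw=[0.04,0.04,0.04,0.04,0.04,0.04,0.04],
)

```text
clock: 20.35
position: [505.4, -114.3, 466.4]
ee_rot: [0.974, 0.225, 0.002, -0.0]
contact_force: [-0.3, 0.1, -3.1]
gripper_width: 48.7
grasp_force: 62.8
```

Emit:
carry_out(
  slide=[
    [0.015,-0.025,0],
    [0.043,-0.07,0],
    [0.071,-0.116,0],
    [0.1,-0.162,0],
    [0.125,-0.205,0],
    [0.14,-0.23,0],
    [0.145,-0.239,0],
    [0.145,-0.239,0],
  ],
  roll=[0,0,0,0,0,0,0,0],
  claw=[0.04,0.04,0.04,0.04,0.04,0.04,0.04,0.04],
)

```text
clock: 21.35
position: [531.3, 164.3, 463.7]
ee_rot: [0.974, 0.225, -0.002, 0.0]
contact_force: [0.2, 0.0, -3.2]
gripper_width: 49.2
grasp_force: 63.1
```

Run:
```python
from h import *
np.set_printoptions(precision=2,suppress=True)
s=read_state();q=get_image('wrist');save(q,'w5');b=s['position'][2]-206.7
print(s['position'],s['contact_force'],R.from_quat(s['ee_rot']).as_euler('xyz',True),'lens bottom',b)
for n,z in (('cup',206.6),('lens',b)):
    for r in place_of(q,n)[:2]: print(n,r,totool(s,atz(q,r['at'],z,s)))
im=q['img'].astype(int);m=((im[...,0]>120)&(im[...,1]<70)&(im[...,2]<70)).astype(np.uint8)
k,l,st,ce=cv2.connectedComponentsWithStats(m);print(st[1:][st[1:,4]>200],ce[1:][st[1:,4]>200])
```

```text
[531.28 164.32 463.66] [ 0.19  0.05 -3.18] [180.     0.18  26.02] lens bottom 256.96231194790886
cup {'at': [322.5, 236.2], 'conf': 0.6} [  1.2    0.2  257.06]
lens {'at': [324.0, 271.6], 'conf': 0.88} [  0.05   0.83 206.7 ]
lens {'at': [175.3, 292.1], 'conf': 0.34} [ -9.74 -64.89 206.73]
[[   0    0  163   86 8855]
 [ 234  393   27   32  470]] [[ 86.74  34.4 ]
 [245.1  408.75]]
```

View pics/w5.png

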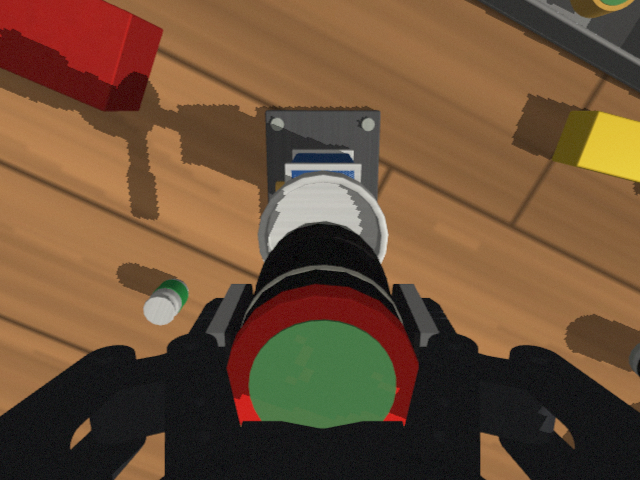

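Emit:
carry_out(
  slide=[
    [0.0013,0,0.012],
    [0.0013,0,0.024],
    [0.0013,0,0.03],
    [0.0013,0,0.033],
    [0.0013,0,0.033],
  ],
  roll=[0,0,0,0,0],
  claw=[0.04,0.04,0.04,0.04,0.04],
)

```text
clock: 22.12
position: [532.7, 164.7, 432.1]
ee_rot: [0.974, 0.225, -0.0, 0.0]
contact_force: [-0.7, 0.3, -3.1]
gripper_width: 49.5
grasp_force: 63.1
```

Run:
```python
from h import *
np.set_printoptions(precision=2,suppress=True)
s=read_state();b=s['position'][2]-206.7
print(s['position'],s['contact_force'],'lens bottom',b)
for c in ('wrist','scene'):
  q=get_image(c);save(q,c+'6')
  for n,z in (('cup',206.6),('lens',b)):
    for r in place_of(q,n)[:1]: print(n,r,totool(s,atz(q,r['at'],z,s)))
im=[cv2.imread('pics/wrist6.png')[100:340,190:450],cv2.imread('pics/scene6.png')[130:330,290:480]]
cv2.imwrite('pics/c6.png',np.hstack([cv2.resize(i,(400,400)) for i in im]))
```

```text
[532.68 164.75 432.12] [-0.72  0.27 -3.12] lens bottom 225.41717743953836
cup {'at': [384.9, 248.8], 'conf': 0.73} [ -2.11  -2.05 225.52]
lens {'at': [389.4, 244.6], 'conf': 0.57} [  0.52  -7.89 206.7 ]
```

View pics/c6.png

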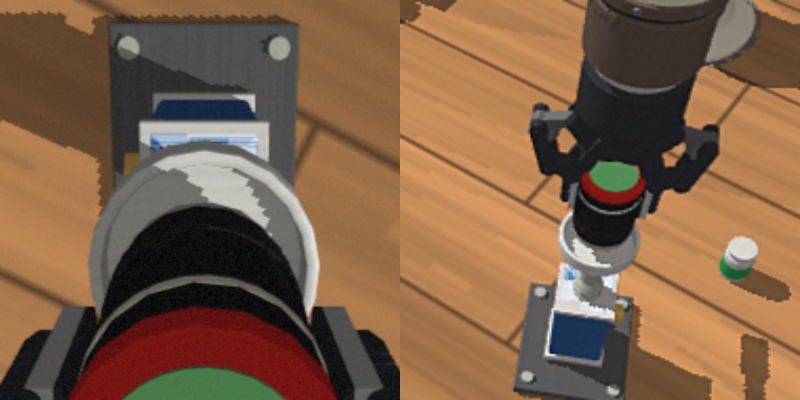

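Emit:
carry_out(
  slide=[
    [0,0,0.005],
    [0,0,0.009],
    [0,0,0.011],
    [0,0,0.011],
  ],
  roll=[0,0,0,0],
  claw=[0.04,0.04,0.04,0.04],
)

```text
clock: 22.92
position: [532.6, 164.7, 420.9]
ee_rot: [0.974, 0.225, -0.0, 0.0]
contact_force: [-0.3, 0.5, -3.8]
gripper_width: 48.8
grasp_force: 63.1
```

Emit:
carry_out(
  slide=[
    [0,0,0.001],
    [0,0,0.003],
    [0,0,0.003],
  ],
  roll=[0,0,0],
  claw=[0.04,0.04,0.04],
)

```text
clock: 23.3
position: [532.6, 164.7, 418.0]
ee_rot: [0.974, 0.225, -0.0, 0.0]
contact_force: [0.3, -0.4, -2.6]
gripper_width: 49.1
grasp_force: 63.1
```

Emit:
carry_out(
  slide=[
    [0,0,0.001],
    [0,0,0.002],
    [0,0,0.002],
  ],
  roll=[0,0,0],
  claw=[0.04,0.04,0.04],
)

```text
clock: 23.68
position: [532.6, 164.7, 416.1]
ee_rot: [0.974, 0.225, -0.0, 0.0]
contact_force: [-0.4, 0.0, -2.4]
gripper_width: 48.8
grasp_force: 63.1
```

Emit:
carry_out(
  slide=[
    [0,0,0.001],
    [0,0,0.0015],
    [0,0,0.0015],
  ],
  roll=[0,0,0],
  claw=[0.04,0.04,0.04],
)

```text
clock: 24.05
position: [532.6, 164.7, 414.7]
ee_rot: [0.974, 0.225, -0.0, 0.0]
contact_force: [-0.2, -1.0, -2.6]
gripper_width: 48.9
grasp_force: 63.1
```

Emit:
carry_out(
  slide=[
    [0,0,0.0005],
    [0,0,0.0005],
  ],
  roll=[0,0],
  claw=[0.04,0.04],
)

```text
clock: 24.3
position: [532.6, 164.7, 414.2]
ee_rot: [0.974, 0.225, -0.0, -0.0]
contact_force: [0.6, -0.3, -2.1]
gripper_width: 48.9
grasp_force: 63.1
```

Emit:
carry_out(
  slide=[
    [0,0,0.0005],
    [0,0,0.0005],
  ],
  roll=[0,0],
  claw=[0.04,0.04],
)

```text
clock: 24.55
position: [532.6, 164.7, 413.7]
ee_rot: [0.974, 0.225, -0.0, -0.0]
contact_force: [-0.3, 0.2, -3.4]
gripper_width: 48.9
grasp_force: 63.1
```

Emit:
carry_out(
  slide=[
    [0,0,0.0005],
    [0,0,0.0005],
  ],
  roll=[0,0],
  claw=[0.04,0.04],
)

```text
clock: 24.8
position: [532.6, 164.7, 413.4]
ee_rot: [0.974, 0.225, 0.0, 0.0]
contact_force: [-0.1, -0.7, -2.2]
gripper_width: 49.6
grasp_force: 63.0
```

Emit:
carry_out(
  slide=[
    [0,0,0.0005],
    [0,0,0.0005],
  ],
  roll=[0,0],
  claw=[0.04,0.04],
)

```text
clock: 25.05
position: [532.6, 164.7, 413.3]
ee_rot: [0.974, 0.225, 0.0, 0.0]
contact_force: [-2.0, 0.0, 0.4]
gripper_width: 49.0
grasp_force: 62.9
```

Contact with the cup floor at the expected height (413.3). Releasing and retreating.

Emit:
carry_out(
  slide=[
    [0,0,0],
    [0,0,0],
    [0,0,0],
    [0,0,0],
    [0,0,0],
    [0,0,-0.03],
    [0,0,-0.08],
    [0,0,-0.12],
  ],
  roll=[0,0,0,0,0,0,0,0],
  claw=[0.055,0.065,0.0854,0.0854,0.0854,0.0854,0.0854,0.0854],
)

```text
clock: 26.05
position: [532.5, 164.6, 534.8]
ee_rot: [0.974, 0.225, 0.001, -0.0]
contact_force: [0.6, 0.6, 0.6]
gripper_width: 85.8
grasp_force: 0.0
```

Emit:
carry_out(
  slide=[
    [0,0,0],
    [0,0,0],
    [0,0,0],
  ],
  roll=[0,0,0],
  claw=[0.0854,0.0854,0.0854],
)

```text
clock: 26.42
position: [532.6, 164.8, 531.2]
ee_rot: [0.974, 0.225, -0.001, 0.0]
contact_force: [-0.2, -1.0, -0.0]
gripper_width: 85.4
grasp_force: 0.0
```

Run:
```python
from h import *
np.set_printoptions(precision=2,suppress=True)
s=read_state();print(s['position'],s['contact_force'],s['gripper_width'])
W=get_image('wrist');save(W,'w7');S=get_image('scene');save(S,'s7')
for n,z in (('lens',206.6),('cup',206.6)):
  for q in (W,S):
    for r in place_of(q,n)[:1]: print(n,r,atz(q,r['at'],z,s))
im=[W['img'][::,80:560],S['img'][130:330,280:480]]
cv2.imwrite('pics/c7.png',np.hstack([cv2.resize(i[...,::-1],(400,400)) for i in im]))
```

```text
[532.6  164.75 531.23] [-0.19 -0.96 -0.04] 85.40615803609877
lens {'at': [321.1, 209.4], 'conf': 0.71} [532.11 165.31 206.6 ]
lens {'at': [387.0, 250.2], 'conf': 0.61} [530.25 170.25 206.6 ]
cup {'at': [195.4, 270.0], 'conf': 0.28} [451.07 227.77 206.6 ]
cup {'at': [385.8, 252.6], 'conf': 0.95} [535.95 171.17 206.6 ]
```

View pics/c7.png

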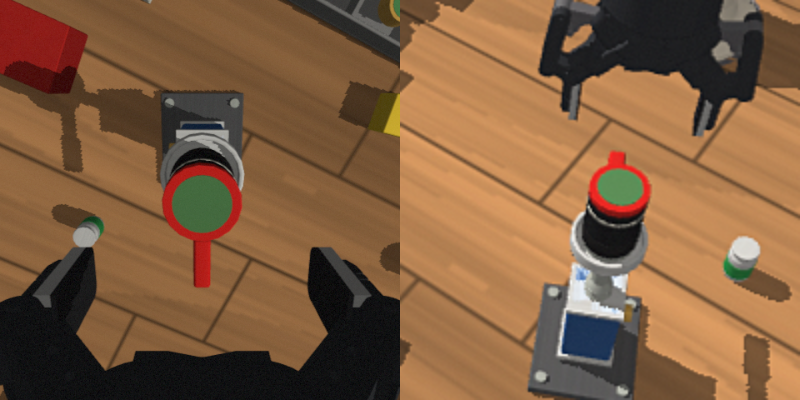

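The lens stands upright inside the cup (ring at about (200,203) in the crop), the column is still raised and the gripper is clear.

```bash
python3 -c "
from bench import *
print(job_done())"
```

```text
the job is handed in; nothing more can be done
None
```

The job is handed in at about 26 s: the column was lifted to the fourth click and let down onto that notch, and the black lens with the red ring stands upright in the cup. The interface returned no verdict.

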